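# Dose from the detergent tub on the sprung plate

### The job

Pick up the purple detergent tub and press its base squarely onto the middle of the yellow sprung plate of the dosing stand, along the plate's own slant, until the plate is fully down, and hold it there for a second. Then lift the tub off and stand it upright in the aluminium foil tray without dropping it, let go, and leave the mousetraps, vinegar bottle and scraper where they are.

Things in the scene. Friction and masses are not known exactly. Their poses are not given: they have to be found in the camera images.
- tub: closed purple plastic detergent tub, round, 120 mm tall: body 60 mm in diameter up to 100 mm (with a paler band low down), then a lilac lid 64 mm in diameter; about 0.3 kg; it stands upright at the start. Origin: centre of its underside; z points up through the lid
- dispenser: dosing stand, fixed to the board: grey 160 x 130 mm foot and a white wedge-shaped housing 110 mm wide, up to about 100 mm high at its back (+x) end and low at its front (-x), carrying the yellow plate (whose raised edge is 115 mm high). Origin: on the board, straight below the centre of the plate's underside; the plate faces up and to the front (-x of this body), 30 degrees from vertical
- plate_top (a point): centre of the upper face of the yellow round plate (90 mm in diameter, 8 mm thick, flat) on the dosing stand; it moves with the plate. z is the plate's outward normal, 30 degrees from vertical, leaning to the stand's front; with the plate up this point is about 92 mm above the board
- plate (a joint): how far the yellow plate is pressed down along its own normal, in m: 0 up, 0.016 fully down on a hard stop. A spring pushes it back up: about 4 N to start it moving, about 11 N to hold it fully down
- tray: loose shallow aluminium foil tray, 28 mm high with sloping sides, about 165 x 125 mm over the rim (long side along its x) and flat floor 150 x 110 mm, 3 mm thick. Origin: centre of its underside
- vinegar: closed green glass vinegar bottle with a red cap, 52 mm in diameter, 150 mm tall, upright; a bystander. Origin: centre of its underside
- trap_set: set wooden mousetrap, board 100 x 48 x 8 mm (long side along x), wire bow laid back to -x and under a holding rod, 18 mm high in all; a bystander (it does not snap). Origin: centre of its underside
- trap_sprung: sprung wooden mousetrap, same board, wire bow lying over the brass bait pedal on the +x side; a bystander. Origin: centre of its underside
- scraper: blue hard-silicone scraper lying flat, 180 mm long along its x, blade 55 mm wide at the +x end, 14 mm high; a bystander. Origin: middle of its length, on its underside
Things that resemble listed ones, but are neither listed nor needed, are in the scene too. There is more than one size of the tub; the one meant has the size given above. There is more than one size of the dispenser; the job needs the largest.

How it is judged:
By the outcome, as a careful person would: the job done as asked, in the order asked, and still so for the second after the job is handed in, with the robot touching nothing.
It also fails if it takes over 56 s, if anything falls off the work surface, if the arm or the gripper's body presses on something with over 40 N, if the wrist force passes 120 N, or if a joint passes its speed limit or range.

### The arm

A 6-joint arm with a two-finger parallel gripper is mounted at the origin on the work surface. World frame = base frame: x ahead of the robot, y to its left, z up, the work surface at z = 0. Lengths are in m, angles in rad, forces in N, time in s.
With the tool pointing down it reaches from about 0.3 to 0.775 m from the base axis. Payload 14.6 kg.
Tool frame: the origin (TCP) lies at the very end of the fingers, on their centre line; the grasp point (between the pads) lies 19 mm behind it (ctrl.hold_point_z is the z of the grasp point in the tool frame, in m); z points along the fingers, y is the direction in which the jaws open and shut (so a half turn about z gives the same grasp; the last joint's range is limited). The gripper opens to 94 mm and grips with 3 to 60 N. Pads are 16 mm wide; open, the fingers measure 119 mm over their backs; the gripper's body (75 mm by 177 mm) begins 78 mm behind the grasp point.
Start: joints at [1.17, 0.3, 1.521, -0, 1.321, -0.067], TCP at [0.18, 0.52, 0.205] pointing down, gripper open.
Joint ranges: [-3.03, 3.03], [-0.79, 2.21], [0.23, 2.52], [-1.04, 4.18], [0, 3.07], [-2.55, 2.55]. Speed limits (rad/s): [2.22, 2.22, 2.57, 3.14, 3.14, 3.14].

### API

Orientations are given as [roll, pitch, yaw] about the fixed x, y, z axes, in that order (R = Rz(yaw) Ry(pitch) Rx(roll)).
In Python, from station import ctrl, cams, hand_in gives the robot as it stands.
- The arm moves only by the tool servo_tool, never from a script. Its argument "rows" is a list of rows, each a list of 7 numbers: the shift along the world's x, y, z in m, then the turn, a rotation vector about the world's x, y, z in rad, then the gripper command: -1 is shut, 1 is fully open, values between are in proportion. A call has exactly 8 rows; each row is the pose to reach, as a shift and turn from the pose measured when the call began; what a row does not reach only later rows make up. A row lasts 1/12 s, in which the tool goes at most 41.7 mm and 7.16 degrees, less where a joint would pass 70% of its speed; a pose out of reach is approached as far as the arm can. A call with a gripper value outside its range is refused whole. The fingers move at their own pace and stop on an object; "newtons" is the grip in N (left out, the last holds). Time passes only in rows, so rows that repeat a pose let the fingers close, or fill a call up. It gives the time, the measured TCP pose, the force and the opening at its end, in the units of the state.
- ctrl.get_obs(): the state, without advancing time (a new reading comes with each control period).
- cams.camera(name): name is "scene" or "top"; returns a dict with "image" (400x640x3 uint8, red, green, blue), "depth" (400x640 float32, m along the optical axis (not along the pixel's ray), 0 where there is no reading), "fx", "fy", "cx", "cy" (pixels), "rvec" (rotation vector, rad) and "tvec" (3), from world to camera coordinates, as OpenCV has them. Camera axes: x right, y down, z forward; pixel columns grow to the right and rows downward; lengths in m; the calibration is good to about 2 mm. A picture is of the moment at which its call begins.
- hand_in(): hands the job in, once; it reports no verdict.
Trained networks look in a picture, given as the dict that the camera call returned (one of the last four; its "shot" number tells which), for a name from the list of things; names that differ only in an ending like _2 or _b are one class to them, and where a whole thing is asked for, a point or a joint stands for the part that bears it (a point fixed in the world has none). Each returns a list of dicts, best first, with "p" (0 to 1); they miss things now and then, are a little off and sometimes report something else, mostly with a low value. They report only what shows in the picture. A call takes as long as a camera call. They do not tell look-alikes from the thing itself.
- cams.spot_in(picture, name): "box" ([left, top, right, bottom] as shares, 0 to 1, of the picture: columns of its width, rows of its height, round what is visible of it).
- cams.place_of(picture, name): "at" ([column, row] as shares, 0 to 1, of the picture: columns of its width, rows of its height: a listed point, or the origin of a listed thing).
The state is a dict: "time_s": time; "qpos": joint angles; "joint_vel": joint speeds; "tau": joint torques, N m; "ee_pos": TCP position; "eef_rot": TCP orientation; "force": force on the tool from outside, world axes, zero at the start; "moment": the same for the moment, N m; "grip_width": finger opening in m.
Only numpy, scipy, OpenCV 4.12 (cv2) and the standard library are available. Lean on these libraries where they do the work, as an engineer would, in place of code of your own. Each camera call takes 0.05 s, during which the arm holds its last target.

## Working session

There is one attempt and no reset: what is moved stays moved. The work goes in short steps, Python scripts to look and compute and a tool call to move; the robot and the scene stay as the last step left them, time stands still between calls to the robot, and variables do not carry over. Pictures are saved under pics/ and viewed, and the job is handed in when it is done.

Besides the shell and the picture viewer there is one more tool, called after "Request:" as a command line: name --pt "numbers of a row" for each row, then --argument value for the rest. servo_tool: Moves the arm, as the interface text tells. Its arguments: {"type":"object","properties":{"rows":{"type":"array"},"newtons":{"type":"number"}},"required":["rows"]}

```bash
mkdir -p pics; ls
cat > h.py <<'E'
import numpy as np, cv2
from station import ctrl,cams
def save(p,n): cv2.imwrite('pics/'+n,cv2.cvtColor(p['image'],cv2.COLOR_RGB2BGR))
def cloud(p):
    R=cv2.Rodrigues(np.array(p['rvec'],float))[0]; t=np.array(p['tvec'],float).ravel()
    d=p['depth']; v,u=np.mgrid[:d.shape[0],:d.shape[1]]
    c=np.stack([(u-p['cx'])/p['fx']*d,(v-p['cy'])/p['fy']*d,d],-1)
    w=(c-t)@R; w[d==0]=np.nan
    return w
E
python3 - <<'E'
from h import *
import pickle
for n in ['scene','top']:
    p=cams.camera(n); save(p,n+'0.png'); pickle.dump(p,open(n+'0.pkl','wb'))
    w=cloud(p)
    for k in ['tub','dispenser','plate_top','tray','vinegar','trap_set','trap_sprung','scraper']:
        for o in cams.place_of(p,k)[:4]:
            c,r=int(o['at'][0]*640),int(o['at'][1]*400)
            print(n,k,round(o['p'],2),(c,r),w[min(max(r,0),399),min(max(c,0),639)].round(3))
print(ctrl.get_obs(),ctrl.hold_point_z)
E
```

```text
pics
scene tub 0.82 (270, 209) [ 0.503 -0.054  0.016]
scene tub 0.77 (291, 192) [ 0.398 -0.008  0.007]
scene tub 0.69 (237, 190) [ 0.448 -0.165  0.043]
scene dispenser 0.89 (384, 235) [0.663 0.271 0.07 ]
scene dispenser 0.87 (451, 211) [0.528 0.461 0.051]
scene dispenser 0.86 (371, 187) [0.422 0.244 0.052]
scene plate_top 0.58 (386, 209) [0.581 0.278 0.09 ]
scene plate_top 0.49 (369, 171) [0.351 0.238 0.065]
scene plate_top 0.47 (453, 192) [ 0.355  0.507 -0.003]
scene tray 0.93 (205, 224) [ 0.567 -0.235  0.002]
scene tray 0.37 (269, 207) [ 0.502 -0.057  0.023]
scene vinegar 0.69 (326, 212) [0.532 0.115 0.035]
scene vinegar 0.55 (258, 250) [ 0.672 -0.054  0.008]
scene trap_set 0.68 (255, 250) [ 0.676 -0.061  0.012]
scene trap_sprung 0.77 (310, 253) [0.685 0.086 0.018]
scene scraper 0.77 (279, 287) [0.801 0.025 0.016]
top tub 0.87 (426, 275) [ 0.406 -0.141  0.157]
top tub 0.83 (378, 254) [ 0.459 -0.036  0.12 ]
top tub 0.58 (366, 289) [ 0.376 -0.007  0.092]
top dispenser 0.93 (267, 295) [0.363 0.24  0.073]
top dispenser 0.89 (182, 256) [0.463 0.461 0.07 ]
top dispenser 0.58 (257, 214) [
[... 598 characters left out ...]
0.79  0.029 0.016]
{'time_s': 0.9, 'qpos': array([ 1.17042872e+00,  2.99934903e-01,  1.52102787e+00, -2.05320054e-05,
        1.32071148e+00, -6.65891240e-02]), 'joint_vel': array([-9.68522897e-05,  3.89074105e-04,  3.39847223e-04,  8.88118330e-04,
        4.72374699e-04, -1.13075323e-03]), 'tau': array([-7.16207924e-04, -5.31647873e+01, -3.52928352e+01,  7.08818575e-02,
        2.10505840e-02,  4.16687612e-05]), 'ee_pos': array([0.18018068, 0.51962185, 0.20541463]), 'eef_rot': array([-3.14150991e+00,  1.44189055e-05,  2.80781925e+00]), 'force': array([-0.71262333, -0.44270765, -0.8809843 ]), 'moment': array([-0.00313037, -0.04495574,  0.00515766]), 'grip_width': 0.09424379567448529} -0.0188
```

View images.

View pics/scene0.png

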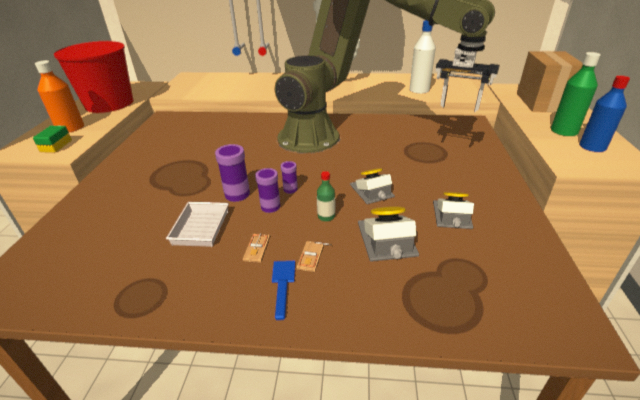

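View pics/top0.png

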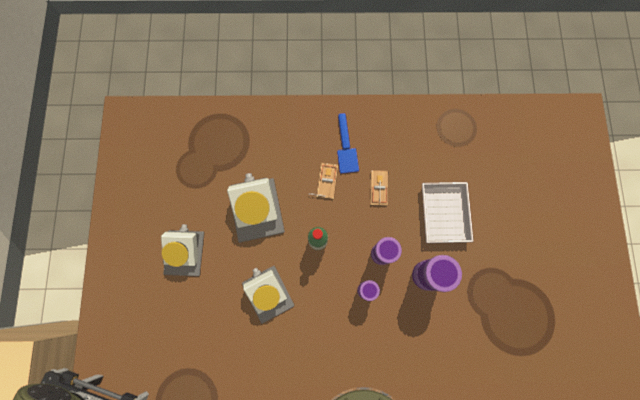

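Run:
```python
from h import *
import pickle
p=pickle.load(open('top0.pkl','rb')); w=cloud(p); im=p['image']
cv2.imwrite('pics/crop1.png',cv2.resize(cv2.cvtColor(im[180:330,220:480],cv2.COLOR_RGB2BGR),None,fx=3,fy=3,interpolation=cv2.INTER_CUBIC))
hsv=cv2.cvtColor(im,cv2.COLOR_RGB2HSV).astype(int)
# tubs
pur=(abs(hsv[...,0]-137)<15)&(hsv[...,1]>60)&(hsv[...,2]>40)
n,l,s,c=cv2.connectedComponentsWithStats(pur.astype('uint8'))
for i in range(1,n):
    if s[i,4]<60: continue
    m=l==i; z=w[m][:,2]; zt=np.nanpercentile(z,90)
    q=w[m][abs(z-zt)<0.006]
    (cx,cy),r=cv2.minEnclosingCircle(q[:,:2].astype('float32'))
    print('tub',c[i].round(),'top z',zt.round(4),'c',round(cx,4),round(cy,4),'mean',q.mean(0).round(4),'r',round(r,4),len(q))
yel=(abs(hsv[...,0]-24)<6)&(hsv[...,1]>180)&(hsv[...,2]>100)
n,l,s,c=cv2.connectedComponentsWithStats(yel.astype('uint8'))
for i in range(1,n):
    if s[i,4]<200: continue
    m=cv2.erode((l==i).astype('uint8'),np.ones((3,3)))>0
    q=w[m]; q=q[~np.isnan(q[:,0])]
    for _ in range(3):
        A=np.c_[q[:,:2],np.ones(len(q))]; k=np.linalg.lstsq(A,q[:,2],rcond=None)[0]; r=q[:,2]-A@k; q=q[abs(r)<max(2*r.std(),.002)]
    nn=np.array([-k[0],-k[1],1]); nn/=np.linalg.norm(nn)
    a=w[l==i]; a=a[~np.isnan(a[:,0])]; a=a[abs(a@nn-q.mean(0)@nn)<0.006]
    # basis
    e1=np.cross(nn,[0,0,1]);e1/=np.linalg.norm(e1);e2=np.cross(nn,e1)
    (u,v),rr=cv2.minEnclosingCircle(np.c_[a@e1,a@e2].astype('float32'))
    ctr=u*e1+v*e2+(q.mean(0)@nn)*nn
    print('plate',c[i].round(),s[i,4],'n',nn.round(4),'tilt',np.degrees(np.arccos(nn[2])).round(1),'az',np.degrees(np.arctan2(nn[1],nn[0])).round(1),'ctr',ctr.round(4),'mean',a.mean(0).round(4),'r',round(rr,4),'res',r.std().round(4))
m=np.zeros(w.shape[:2],bool); m[170:260,410:485]=1
for nm,(z0,z1) in {'rim':(.022,.034),'floor':(.0,.008)}.items():
    q=w[m&(w[...,2]>z0)&(w[...,2]<z1)&(hsv[...,1]<60)]
    rc=cv2.minAreaRect(q[:,:2].astype('float32')); print(nm,rc,len(q), q.mean(0))
print('board z',np.nanmedian(w[100:120,250:320,2]))
```

```text
tub [386. 251.] top z 0.1214 c 0.469 -0.0615 mean [ 0.4691 -0.0609  0.1193] r 0.0314 491
tub [438. 274.] top z 0.1609 c 0.41 -0.1809 mean [ 0.4101 -0.1802  0.1591] r 0.0417 975
tub [368. 290.] top z 0.0937 c 0.3718 -0.0152 mean [ 0.3723 -0.0144  0.0917] r 0.0242 290
plate [251. 207.] 383 n [-0. -0.  1.] tilt 0.0 az -180.0 ctr [nan nan nan] mean [nan nan nan] r 0.0 res nan
plate [175. 253.] 227 n [-0.0274 -0.0269  0.9993] tilt 2.2 az -135.5 ctr [0.4768 0.4784 0.0815] mean [0.4865 0.4779 0.0807] r 0.0299 res 0.0
plate [266. 297.] 288 n [-0.7805  0.2197  0.5853] tilt 54.2 az 164.3 ctr [0.3487 0.2492 0.0704] mean [0.3484 0.2526 0.0684] r 0.0301 res 0.0
rim ((0.579815149307251, -0.24375295639038086), (0.16668172180652618, 0.1277044266462326), 0.22411766648292542) 433 [ 0.58170054 -0.24779532  0.02845014]
floor ((0.5878713726997375, -0.24877876043319702), (0.16857558488845825, 0.1261242777109146), 0.4800998866558075) 1764 [ 0.58005383 -0.24620122  0.00286211]
board z -0.0006943049754900338
  ret = _var(a, axis=axis, dtype=dtype, out=out, ddof=ddof,
  arrmean = um.true_divide(arrmean, div, out=arrmean,
  ret = ret.dtype.type(ret / rcount)
<stdin>:24: RuntimeWarning: Mean of empty slice.
  ret = um.true_divide(
<stdin>:26: RuntimeWarning: invalid value encountered in divide
<stdin>:28: RuntimeWarning: Mean of empty slice.
<stdin>:29: RuntimeWarning: Mean of empty slice.
```

View pics/crop1.png

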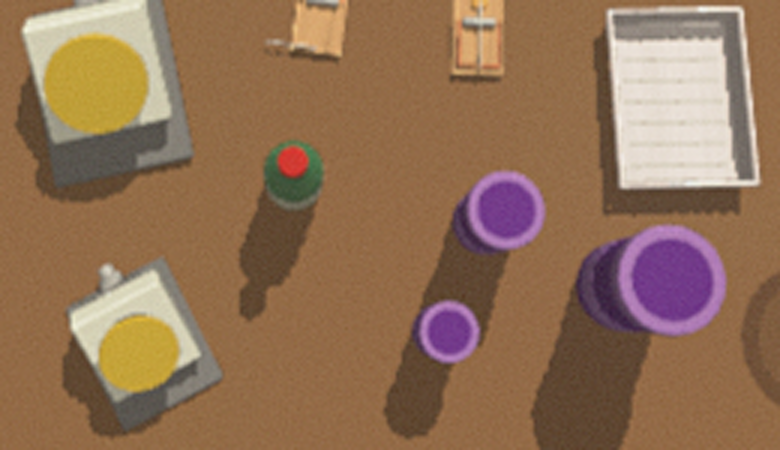

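Run:
```python
from h import *
import pickle
p=pickle.load(open('top0.pkl','rb')); w=cloud(p); im=p['image']
hsv=cv2.cvtColor(im,cv2.COLOR_RGB2HSV).astype(int)
print(hsv[208,252],hsv[200,250])
sub=np.zeros(im.shape[:2],bool); sub[170:245,220:290]=1
yel=sub&(abs(hsv[...,0]-24)<5)&(hsv[...,1]>150)&(hsv[...,2]>120)
print(yel.sum())
n,l,s,c=cv2.connectedComponentsWithStats(yel.astype('uint8')); i=1+np.argmax(s[1:,4]); yel=l==i; print(s[i],c[i])
q=w[cv2.erode(yel.astype('uint8'),np.ones((5,5)))>0]; q=q[~np.isnan(q[:,0])]
ctr0=q.mean(0); 
for _ in range(4):
    mu=q.mean(0); nn=np.linalg.svd(q-mu,full_matrices=False)[2][2]; nn*=np.sign(nn[2]); r=(q-mu)@nn; q=q[abs(r)<max(2.5*r.std(),.002)]
a=w[yel]; a=a[~np.isnan(a[:,0])]; a=a[abs((a-mu)@nn)<.006]
e1=np.cross(nn,[0,0,1]);e1/=np.linalg.norm(e1);e2=np.cross(nn,e1)
(u,v),rr=cv2.minEnclosingCircle(np.c_[(a-mu)@e1,(a-mu)@e2].astype('float32'))
print('n',nn.round(4),np.degrees(np.arccos(nn[2])),np.degrees(np.arctan2(nn[1],nn[0])),'ctr',(mu+u*e1+v*e2).round(4),'mean',a.mean(0).round(4),rr,r.std(),len(q))
# foot rect: grey low
m=sub&(w[...,2]>.003)&(w[...,2]<.14)
pts=w[m][:,:2].astype('float32'); print('all rect',cv2.minAreaRect(pts))
hh=w[m]; 
for z in np.unique((hh[:,2]*200).round()): print(z/200,(abs(hh[:,2]-z/200)<.0025).sum(),end='; ')
m2=cv2.morphologyEx((sub&(w[...,2]>.003)&(w[...,2]<.03)).astype('uint8'),cv2.MORPH_OPEN,np.ones((2,2)))>0
print('\nfoot',cv2.minAreaRect(w[m2][:,:2].astype('float32')),np.nanmedian(w[m2][:,2]))
m3=sub&(w[...,2]>.03)
m3=cv2.morphologyEx(m3.astype('uint8'),cv2.MORPH_OPEN,np.ones((9,9)))>0
print('housing',cv2.minAreaRect(w[m3][:,:2].astype('float32')))
```

```text
[ 23 180 191] [ 22 180 195]
864
[235 192  34  33 864] [251.43402778 207.49074074]
n [-0.4881 -0.1147  0.8652] 30.08928198475269 -166.7755626571437 ctr [0.5831 0.2817 0.092 ] mean [0.5841 0.2821 0.0926] 0.04450986534357071 0.001603736630032247 593
all rect ((0.6057801246643066, 0.2910900115966797), (0.19755321741104126, 0.21231529116630554), 89.3863296508789)
0.005 290; 0.01 651; 0.015 47; 0.025 2; 0.03 5; 0.035 28; 0.04 76; 0.045 77; 0.05 53; 0.055 35; 0.06 54; 0.065 45; 0.07 94; 0.075 139; 0.08 191; 0.085 270; 0.09 303; 0.095 186; 0.1 126; 0.105 103; 0.11 78; 0.115 14; 
foot ((0.5922482013702393, 0.28165188431739807), (0.15886341035366058, 0.1275017410516739), 12.524316787719727) 0.008848236034442014
housing ((0.6118503212928772, 0.28725960850715637), (0.13464872539043427, 0.11060243099927902), 11.131429672241211)
```

Could be taken for the tub: the large one at top (438,274), 160 mm tall; the middle one at (386,251), 121 mm tall with 63 mm lid; the small one at (368,290), 93 mm tall. The middle one fits. Of the stands, the largest plate (89 mm) is at (251,207); the smaller ones are at (175,253) and (266,297). The crop shows the middle tub clear of its neighbours on all sides. The tray is empty, at about (445,213).

Request:
servo_tool --pt "0.018 -0.036 0.005 0 0 -0.105 1" --pt "0.036 -0.072 0.01 0 0 -0.21 1" --pt "0.054 -0.108 0.015 0 0 -0.315 1" --pt "0.072 -0.144 0.02 0 0 -0.42 1" --pt "0.09 -0.18 0.025 0 0 -0.525 1" --pt "0.108 -0.216 0.03 0 0 -0.63 1" --pt "0.126 -0.252 0.03 0 0 -0.735 1" --pt "0.144 -0.288 0.03 0 0 -0.84 1" --newtons 55

```text
time_s: 1.57
ee_pos: [0.3246, 0.2299, 0.2359]
eef_rot: [3.14, -0.0, 1.963]
force: [0.7, 0.3, -0.5]
grip_width: 0.0944
```

Request:
servo_tool --pt "0.018 -0.036 0 0 0 -0.105 1" --pt "0.036 -0.072 0 0 0 -0.21 1" --pt "0.054 -0.108 0 0 0 -0.315 1" --pt "0.072 -0.144 0 0 0 -0.42 1" --pt "0.09 -0.18 0 0 0 -0.525 1" --pt "0.108 -0.216 -0.005 0 0 -0.63 1" --pt "0.126 -0.253 -0.02 0 0 -0.74 1" --pt "0.1444 -0.2911 -0.04 0 0 -0.846 1"

```text
time_s: 2.23
ee_pos: [0.4671, -0.0576, 0.1995]
eef_rot: [3.138, -0.001, 1.111]
force: [0.7, 1.6, 0.7]
grip_width: 0.094
```

Request:
servo_tool --pt "0.0019 -0.0036 0 0 0 0 1" --pt "0.0019 -0.0036 -0.03 0 0 0 1" --pt "0.0019 -0.0036 -0.06 0 0 0 1" --pt "0.0019 -0.0036 -0.09 0 0 0 1" --pt "0.0019 -0.0036 -0.12 0 0 0 1" --pt "0.0019 -0.0036 -0.145 0 0 0 1" --pt "0.0019 -0.0036 -0.1585 0 0 0 1" --pt "0.0019 -0.0036 -0.1585 0 0 0 1"

```text
time_s: 2.9
ee_pos: [0.4675, -0.0606, 0.0386]
eef_rot: [-3.141, 0.0, 1.112]
force: [0.0, -0.1, -0.2]
grip_width: 0.094
```

Request:
servo_tool --pt "0 0 0 0 0 0 -1" --pt "0 0 0 0 0 0 -1" --pt "0 0 0 0 0 0 -1" --pt "0 0 0 0 0 0 -1" --pt "0 0 0 0 0 0 -1" --pt "0 0 0 0 0 0 -1" --pt "0 0 0 0 0 0 -1" --pt "0 0 0 0 0 0 -1" --newtons 55

```text
time_s: 3.57
ee_pos: [0.4682, -0.0608, 0.0394]
eef_rot: [3.14, -0.0, 1.112]
force: [1.1, -0.8, 7.0]
grip_width: 0.0629
```

Request:
servo_tool --pt "0 0 0 0 0 0 -1" --pt "0 0 0 0 0 0 -1" --pt "0 0 0 0 0 0 -1" --pt "0 0 0 0 0 0 -1" --pt "0 0 0 0 0 0 -1" --pt "0 0 0 0 0 0 -1" --pt "0 0 0 0 0 0 -1" --pt "0 0 0 0 0 0 -1"

```text
time_s: 4.23
ee_pos: [0.4682, -0.0608, 0.0394]
eef_rot: [3.14, -0.0, 1.112]
force: [0.4, 0.1, 2.7]
grip_width: 0.0628
```

Run:
```python
from h import *
p=cams.camera('scene'); save(p,'scene1.png')
cv2.imwrite('pics/c1.png',cv2.resize(cv2.cvtColor(p['image'][80:230,180:360],cv2.COLOR_RGB2BGR),None,fx=4,fy=4))
o=ctrl.get_obs(); print(o['grip_width'],o['force'],o['ee_pos'],o['qpos'])
```

```text
0.06277725821507237 [-0.16576573 -0.00493183  2.39374621] [ 0.46817242 -0.06075325  0.03940619] [-2.06615242e-01  3.48619984e-01  1.89184355e+00 -7.69046138e-05
  8.99998288e-01  2.52507134e-01]
```

View pics/c1.png

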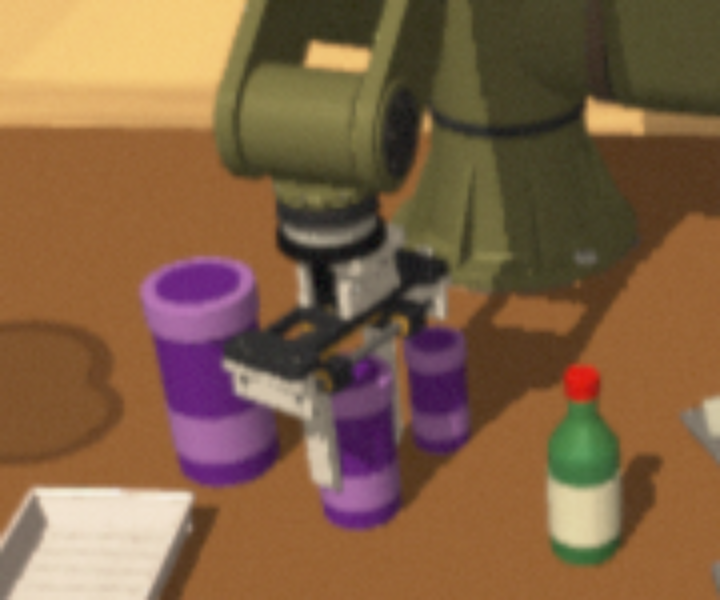

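The tub is upright between the fingers at crop (360,440), and its neighbours are untouched. Lifting.

Request:
servo_tool --pt "0 0 0.01 0 0 0 -1" --pt "0 0 0.035 0 0 0 -1" --pt "0 0 0.065 0 0 0 -1" --pt "0 0 0.095 0 0 0 -1" --pt "0 0 0.125 0 0 0 -1" --pt "0 0 0.155 0 0 0 -1" --pt "0.002 0.01 0.185 0 0 0 -1" --pt "0.006 0.03 0.21 0 0 0 -1"

```text
time_s: 4.95
ee_pos: [0.4737, -0.0315, 0.2521]
eef_rot: [3.139, -0.0, 1.11]
force: [0.4, 0.8, -1.7]
grip_width: 0.063
```

Request:
servo_tool --pt "0.007 0.03 0.01 0 0 0 -1" --pt "0.014 0.06 0.015 0 0 0 -1" --pt "0.021 0.095 0.015 0 0 0 -1" --pt "0.028 0.13 0.015 0.01 -0.05 0 -1" --pt "0.035 0.165 0.015 0.025 -0.12 0 -1" --pt "0.04 0.2 0.015 0.04 -0.19 0 -1" --pt "0.046 0.235 0.015 0.058 -0.26 0 -1" --pt "0.052 0.27 0.015 0.072 -0.33 0 -1"

```text
time_s: 5.62
ee_pos: [0.5253, 0.2402, 0.2678]
eef_rot: [2.87, -0.212, 1.139]
force: [1.5, 0.1, -1.8]
grip_width: 0.0631
```

Request:
servo_tool --pt "0.004 0.014 -0.005 0.015 -0.06 0 -1" --pt "0.008 0.025 -0.015 0.03 -0.12 0 -1" --pt "0.012 0.031 -0.025 0.042 -0.181 0 -1" --pt "0.0145 0.032 -0.038 0.042 -0.181 0 -1" --pt "0.0145 0.032 -0.048 0.042 -0.181 0 -1" --pt "0.0145 0.032 -0.058 0.042 -0.181 0 -1" --pt "0.0145 0.032 -0.068 0.042 -0.181 0 -1" --pt "0.0145 0.032 -0.068 0.042 -0.181 0 -1"

```text
time_s: 6.28
ee_pos: [0.5393, 0.2716, 0.1976]
eef_rot: [2.717, -0.321, 1.178]
force: [0.1, -0.7, -2.4]
grip_width: 0.0628
```

```bash
cat >> h.py <<'E'
from scipy.spatial.transform import Rotation as Rt
n=np.array([-.5*np.cos(np.radians(12.7)),-.5*np.sin(np.radians(12.7)),np.sqrt(.75)])
P=np.array([.5833,.2817,.092])
def rep(base=.0394):
    o=ctrl.get_obs(); R=Rt.from_euler('xyz',o['eef_rot']).as_matrix(); z=R[:,2]
    c=np.cross(-z,n)
    b=o['ee_pos']+base*z
    print('t',o['time_s'],'TCP',o['ee_pos'].round(4),'tiltcorr rotvec',c.round(4),'yaw jaw',R[:,1].round(3),'F',o['force'].round(1),'Fn',(o['force']@n).round(2),'grip',round(o['grip_width'],4))
    d=b-P; print('base above plate along n',(d@n).round(4),'lateral',(d-(d@n)*n).round(4),'world d',d.round(4))
    print('q',o['qpos'].round(2))
E
python3 - <<'E'
from h import *
rep()
for nm in ['scene','top']:
    p=cams.camera(nm); w=cloud(p); im=p['image']; save(p,nm+'2.png')
    s=np.s_[100:290,310:500] if nm=='scene' else np.s_[150:280,190:360]
    cv2.imwrite(f'pics/c2{nm}.png',cv2.resize(cv2.cvtColor(im[s],cv2.COLOR_RGB2BGR),None,fx=3,fy=3,interpolation=cv2.INTER_CUBIC))
E
```

```text
t 6.2833 TCP [0.5393 0.2716 0.1976] tiltcorr rotvec [0.0015 0.0026 0.0011] yaw jaw [ 0.793 -0.468  0.391] F [ 0.1 -0.7 -2.4] Fn -2.0 grip 0.0628
base above plate along n 0.0746 lateral [0.0117 0.0023 0.0069] world d [-0.0247 -0.0059  0.0715]
q [ 0.46  0.17  1.79 -0.19  0.68  1.04]
```

View pics/c2scene.png

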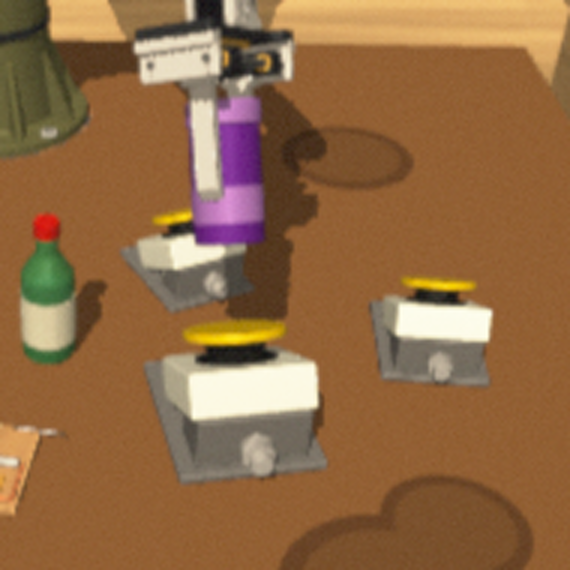

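View pics/c2top.png

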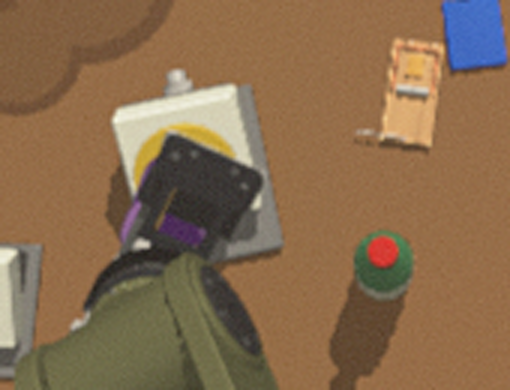

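The tub hangs tilted in the gripper at crop (228,170), in front of the large yellow plate at (236,333). I'll fit its axis in the depth data.

```bash
cat >> h.py <<'E'
from scipy.optimize import least_squares
def tubfit(p,sl,base=.0394):
    w=cloud(p); hsv=cv2.cvtColor(p['image'],cv2.COLOR_RGB2HSV).astype(int)
    m=np.zeros(w.shape[:2],bool); m[sl]=1
    m&=(abs(hsv[...,0]-137)<15)&(hsv[...,1]>60)
    m=cv2.erode(m.astype('uint8'),np.ones((3,3)))>0
    q=w[m]; q=q[~np.isnan(q[:,0])]
    o=ctrl.get_obs(); R=Rt.from_euler('xyz',o['eef_rot']).as_matrix(); T=o['ee_pos']
    q=(q-T)@R   # tool frame; tub axis ~ z; base at z=+base
    k=(q[:,2]>base-.098)&(q[:,2]<base+.005); q=q[k]
    f=lambda x:np.hypot(q[:,0]-x[0]-x[2]*q[:,2],q[:,1]-x[1]-x[3]*q[:,2])-.03
    s=least_squares(f,[0,0,0,0],loss='soft_l1',f_scale=.002)
    print('tubfit tool frame: xy at TCP',s.x[:2].round(4),'slope x,y',s.x[2:].round(4),'n',len(q),'rms',np.sqrt(np.mean(s.fun**2)).round(4),'z max pct',np.percentile(q[:,2],[1,50,99]).round(4))
    d=R@np.r_[s.x[2:],1]; d/=np.linalg.norm(d); print('axis(up)',(-d).round(4),'angle to n',np.degrees(np.arccos(-d@n)).round(2))
E
python3 - <<'E'
from h import *
p=cams.camera('scene'); tubfit(p,np.s_[120:190,360:410])
E
```

```text
tubfit tool frame: xy at TCP [-0.0007  0.0017] slope x,y [-0.0037  0.0192] n 328 rms 0.0016 z max pct [-0.0581 -0.022   0.0344]
axis(up) [-0.5068 -0.0974  0.8566] angle to n 1.41
```

Request:
servo_tool --pt "-0.006 -0.0012 -0.0035 0.0015 0.0026 0 -1" --pt "-0.0117 -0.0023 -0.0069 0.0015 0.0026 0 -1" --pt "-0.006 -0.001 -0.017 0.0015 0.0026 0 -1" --pt "0.001 0.0005 -0.029 0.0015 0.0026 0 -1" --pt "0.008 0.0021 -0.0418 0.0015 0.0026 0 -1" --pt "0.015 0.0037 -0.0542 0.0015 0.0026 0 -1" --pt "0.0198 0.0048 -0.0628 0.0015 0.0026 0 -1" --pt "0.0198 0.0048 -0.0628 0.0015 0.0026 0 -1"

```text
time_s: 7.1
ee_pos: [0.5598, 0.2766, 0.135]
eef_rot: [2.72, -0.322, 1.178]
force: [-0.6, 0.7, -2.3]
grip_width: 0.0628
```

Run:
```python
from h import *
rep()
p=cams.camera('scene'); rep(); tubfit(p,np.s_[120:215,360:420])
cv2.imwrite(f'pics/c3.png',cv2.resize(cv2.cvtColor(p['image'][100:290,310:500],cv2.COLOR_RGB2BGR),None,fx=3,fy=3,interpolation=cv2.INTER_CUBIC))
```

```text
t 7.1 TCP [0.5598 0.2766 0.135 ] tiltcorr rotvec [0.0002 0.0007 0.0002] yaw jaw [ 0.793 -0.469  0.388] F [-0.6  0.7 -2.3] Fn -1.8 grip 0.0628
base above plate along n 0.0099 lateral [0.0006 0.0003 0.0004] world d [-0.0043 -0.0008  0.0089]
q [ 0.45  0.3   1.79 -0.22  0.55  1.07]
t 7.15 TCP [0.5598 0.2767 0.1363] tiltcorr rotvec [-0.0002  0.0017  0.0001] yaw jaw [ 0.793 -0.469  0.389] F [-0.1 -0.3 -2.3] Fn -1.95 grip 0.063
base above plate along n 0.011 lateral [0.0011 0.0005 0.0007] world d [-0.0043 -0.0007  0.0102]
q [ 0.45  0.29  1.79 -0.22  0.55  1.07]
tubfit tool frame: xy at TCP [-0.0008  0.0014] slope x,y [-0.006   0.0169] n 306 rms 0.0016 z max pct [-0.0578 -0.0226  0.0344]
axis(up) [-0.5005 -0.0969  0.8603] angle to n 1.09
```

View pics/c3.png

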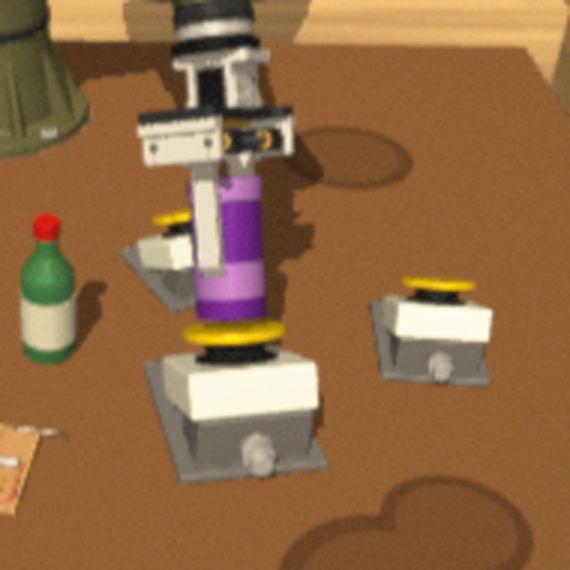

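Run:
```python
from h import *
import pickle
p=pickle.load(open('scene0.pkl','rb')); q=cams.camera('scene'); rep()
def proj(X): return cv2.projectPoints(np.atleast_2d(X).astype(float),np.array(p['rvec'],float),np.array(p['tvec'],float),np.array([[p['fx'],0,p['cx']],[0,p['fy'],p['cy']],[0,0,1.]]),None)[0][:,0]
e1=np.cross(n,[0,0,1]);e1/=np.linalg.norm(e1);e2=np.cross(n,e1); th=np.linspace(0,2*np.pi,73)
circ=lambda c,r:c+r*(np.cos(th)[:,None]*e1+np.sin(th)[:,None]*e2)
o=ctrl.get_obs(); R=Rt.from_euler('xyz',o['eef_rot']).as_matrix(); b=o['ee_pos']+R@[-.001,.002,.0394]
im=cv2.cvtColor(q['image'],cv2.COLOR_RGB2BGR); im=cv2.resize(im[130:230,350:430],None,fx=7,fy=7,interpolation=cv2.INTER_CUBIC)
im0=cv2.cvtColor(p['image'],cv2.COLOR_RGB2BGR); im0=cv2.resize(im0[130:230,350:430],None,fx=7,fy=7,interpolation=cv2.INTER_CUBIC)
for I in (im,im0):
  for c,r,col in ((P,.045,(0,255,0)),(P-.008*n,.045,(0,180,0)),(b,.03,(255,255,0))):
    if I is im0 and r==.03: continue
    pts=((proj(circ(c,r))-[350,130]+.5)*7).astype(int); cv2.polylines(I,[pts],True,col,1)
cv2.imwrite('pics/c4.png',np.hstack([im0[200:,:400],im[200:,:400]]))
for pic,nm in((p,'0'),(q,'now')):
    h=cv2.cvtColor(pic['image'],cv2.COLOR_RGB2HSV).astype(int); m=(abs(h[...,0]-24)<6)&(h[...,1]>150)&(h[...,2]>100); m[:200]=0;m[220:]=0;m[:,:350]=0;m[:,425:]=0
    v,u=np.nonzero(m); print(nm,u.min(),u.max(),v.min(),v.max(),u.mean())
    h=pic['image']
print('pred',proj(circ(P,.045))[:,0].min(),proj(circ(P,.045))[:,0].max(),proj(circ(P,.045))[:,1].min())
```

```text
t 7.2 TCP [0.5599 0.2769 0.1373] tiltcorr rotvec [-0.0008  0.003  -0.0001] yaw jaw [ 0.793 -0.469  0.389] F [-0.3  0.3 -1.6] Fn -1.32 grip 0.0629
base above plate along n 0.0118 lateral [0.0016 0.0008 0.001 ] world d [-0.0041 -0.0005  0.0112]
q [ 0.45  0.29  1.79 -0.22  0.55  1.07]
0 371 405 206 215 387.8008130081301
now 371 405 207 215 387.8541666666667
pred 370.1415722487205 404.8903462923231 206.47434263239438
```

View pics/c4.png

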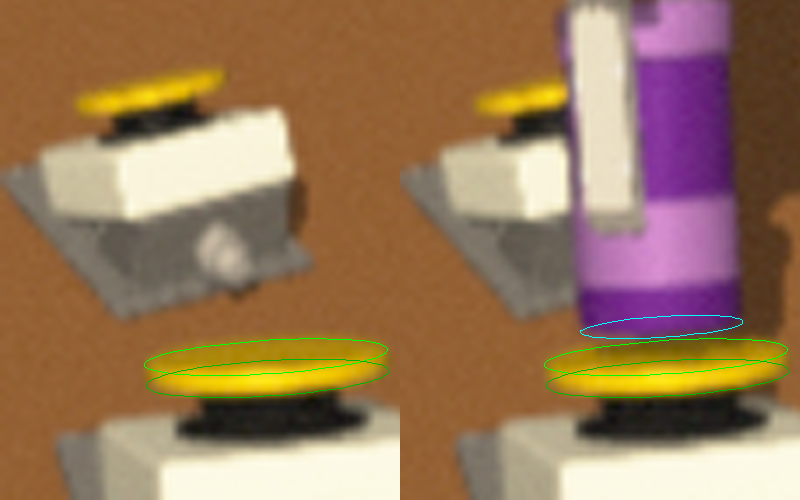

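Predicted outlines match the plate's rim and the tub's base to about 1 px (crop, right: base centre at col 661, plate at 667). I'll trim slightly and press along the normal.

Request:
servo_tool --pt "-0.002 0.0005 -0.001 -0.0008 0.002 0 -1" --pt "0.0 0.0009 -0.0045 -0.0008 0.002 0 -1" --pt "0.002 0.0014 -0.008 -0.0008 0.002 0 -1" --pt "0.0037 0.0018 -0.0112 -0.0008 0.002 0 -1" --pt "0.0053 0.0021 -0.014 -0.0008 0.002 0 -1" --pt "0.007 0.0025 -0.017 -0.0008 0.002 0 -1" --pt "0.0085 0.0028 -0.0196 -0.0008 0.002 0 -1" --pt "0.0097 0.0031 -0.0218 -0.0008 0.002 0 -1"

```text
time_s: 7.87
ee_pos: [0.5698, 0.2801, 0.1156]
eef_rot: [2.72, -0.322, 1.178]
force: [-5.3, -1.2, 5.2]
grip_width: 0.0629
```

Run:
```python
from h import *
rep()
p=cams.camera('scene'); rep(); tubfit(p,np.s_[120:215,360:420])
cv2.imwrite(f'pics/c5.png',cv2.resize(cv2.cvtColor(p['image'][130:230,350:430],cv2.COLOR_RGB2BGR),None,fx=6,fy=6,interpolation=cv2.INTER_CUBIC))
```

```text
t 7.8667 TCP [0.5698 0.2801 0.1156] tiltcorr rotvec [-0.0004  0.0014 -0.    ] yaw jaw [ 0.793 -0.469  0.388] F [-5.3 -1.2  5.2] Fn 7.26 grip 0.0629
base above plate along n -0.0122 lateral [-0.0002  0.0014  0.0001] world d [ 0.0058  0.0028 -0.0105]
q [ 0.45  0.35  1.78 -0.23  0.51  1.08]
t 7.9167 TCP [0.5699 0.28   0.1153] tiltcorr rotvec [-0.0002  0.0012  0.    ] yaw jaw [ 0.793 -0.469  0.388] F [-4.1 -1.6  5.2] Fn 6.71 grip 0.0628
base above plate along n -0.0125 lateral [-0.0003  0.0013  0.    ] world d [ 0.0058  0.0027 -0.0108]
q [ 0.45  0.35  1.78 -0.23  0.51  1.08]
tubfit tool frame: xy at TCP [-0.0004  0.002 ] slope x,y [-0.0041  0.0218] n 293 rms 0.0015 z max pct [-0.0579 -0.0241  0.0325]
axis(up) [-0.5045 -0.0962  0.858 ] angle to n 1.32
```

View pics/c5.png

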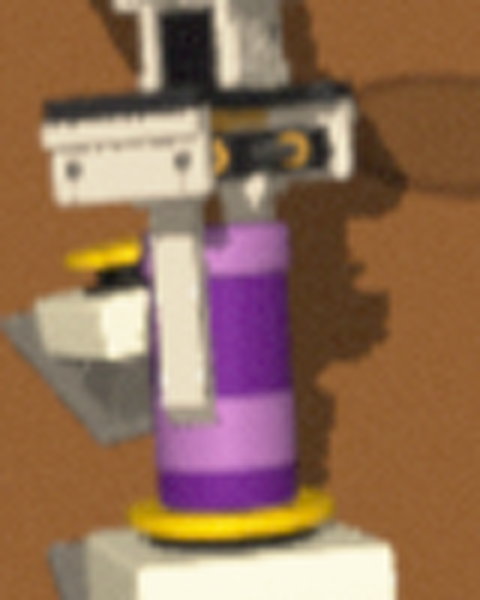

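The tub is centred on the plate at crop (230,505). The plate is about 12 mm down and the force matches the spring. Pressing to the stop.

Request:
servo_tool --pt "0.0004 0.0001 -0.0008 0 0 0 -1" --pt "0.0008 0.0002 -0.0015 0 0 0 -1" --pt "0.0012 0.0003 -0.0022 0 0 0 -1" --pt "0.0016 0.0004 -0.0029 0 0 0 -1" --pt "0.002 0.0004 -0.0036 0 0 0 -1" --pt "0.0024 0.0005 -0.0043 0 0 0 -1" --pt "0.0024 0.0005 -0.0043 0 0 0 -1" --pt "0.0024 0.0005 -0.0043 0 0 0 -1"

```text
time_s: 8.58
ee_pos: [0.5723, 0.281, 0.1126]
eef_rot: [2.719, -0.324, 1.178]
force: [-17.8, -3.9, 21.4]
grip_width: 0.0627
```

```bash
python3 -c "
from h import *
rep()"
```

```text
t 8.5833 TCP [0.5723 0.281  0.1126] tiltcorr rotvec [-0.0011  0.0027 -0.0003] yaw jaw [ 0.793 -0.469  0.389] F [-17.8  -3.9  21.4] Fn 27.62 grip 0.0627
base above plate along n -0.0161 lateral [0.0005 0.0019 0.0005] world d [ 0.0083  0.0037 -0.0135]
q [ 0.45  0.36  1.78 -0.23  0.51  1.08]
```

Fn jumps to 28 N at 16 mm, so the plate is on the hard stop. Holding with a small overtravel.

Request:
servo_tool --pt "0.0008 0.0002 -0.0014 0 0 0 -1" --pt "0.0008 0.0002 -0.0014 0 0 0 -1" --pt "0.0008 0.0002 -0.0014 0 0 0 -1" --pt "0.0008 0.0002 -0.0014 0 0 0 -1" --pt "0.0008 0.0002 -0.0014 0 0 0 -1" --pt "0.0008 0.0002 -0.0014 0 0 0 -1" --pt "0.0008 0.0002 -0.0014 0 0 0 -1" --pt "0.0008 0.0002 -0.0014 0 0 0 -1"

```text
time_s: 9.25
ee_pos: [0.5727, 0.2816, 0.1128]
eef_rot: [2.718, -0.324, 1.179]
force: [-24.1, -5.6, 25.2]
grip_width: 0.0623
```

Run:
```python
from h import *
rep()
p=cams.camera('scene'); rep(); tubfit(p,np.s_[120:215,360:420])
cv2.imwrite(f'pics/c6.png',cv2.resize(cv2.cvtColor(p['image'][130:230,350:430],cv2.COLOR_RGB2BGR),None,fx=6,fy=6,interpolation=cv2.INTER_CUBIC))
```

```text
t 9.25 TCP [0.5727 0.2816 0.1128] tiltcorr rotvec [-0.0017  0.0034 -0.0005] yaw jaw [ 0.792 -0.469  0.389] F [-24.1  -5.6  25.2] Fn 34.16 grip 0.0623
base above plate along n -0.0162 lateral [0.0009 0.0025 0.0008] world d [ 0.0088  0.0043 -0.0132]
q [ 0.45  0.36  1.77 -0.23  0.51  1.08]
t 9.3 TCP [0.5727 0.2816 0.1128] tiltcorr rotvec [-0.0017  0.0035 -0.0005] yaw jaw [ 0.792 -0.469  0.389] F [-25.   -5.7  24.9] Fn 34.41 grip 0.0629
base above plate along n -0.0162 lateral [0.0009 0.0026 0.0008] world d [ 0.0088  0.0043 -0.0132]
q [ 0.45  0.36  1.77 -0.23  0.51  1.08]
tubfit tool frame: xy at TCP [-0.0013  0.0015] slope x,y [-0.0171  0.0094] n 277 rms 0.0015 z max pct [-0.0575 -0.0242  0.0304]
axis(up) [-0.4918 -0.0923  0.8658] angle to n 1.04
```

View pics/c6.png

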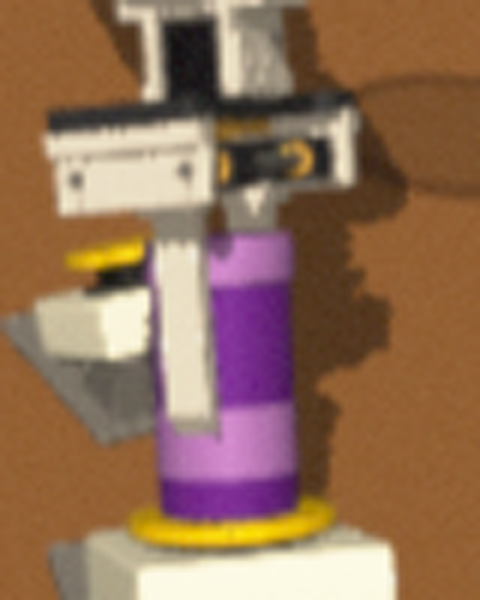

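Request:
servo_tool --pt "0.0002 0 -0.0012 0 0 0 -1" --pt "0.0002 0 -0.0012 0 0 0 -1" --pt "0.0002 0 -0.0012 0 0 0 -1" --pt "0.0002 0 -0.0012 0 0 0 -1" --pt "0.0002 0 -0.0012 0 0 0 -1" --pt "0.0002 0 -0.0012 0 0 0 -1" --pt "0.0002 0 -0.0012 0 0 0 -1" --pt "0.0002 0 -0.0012 0 0 0 -1"

```text
time_s: 9.97
ee_pos: [0.5726, 0.2819, 0.113]
eef_rot: [2.718, -0.325, 1.179]
force: [-20.9, -5.8, 21.2]
grip_width: 0.0628
```

Request:
servo_tool --pt "0.0002 0 -0.0012 0 0 0 -1" --pt "0.0002 0 -0.0012 0 0 0 -1" --pt "0.0002 0 -0.0012 0 0 0 -1" --pt "0.0002 0 -0.0012 0 0 0 -1" --pt "0.0002 0 -0.0012 0 0 0 -1" --pt "0.0002 0 -0.0012 0 0 0 -1" --pt "0.0002 0 -0.0012 0 0 0 -1" --pt "0.0002 0 -0.0012 0 0 0 -1"

```text
time_s: 10.63
ee_pos: [0.5726, 0.2821, 0.113]
eef_rot: [2.717, -0.326, 1.179]
force: [-20.1, -6.4, 21.6]
grip_width: 0.0628
```

```bash
python3 -c "
from h import *
rep()"
```

```text
t 10.6333 TCP [0.5726 0.2821 0.113 ] tiltcorr rotvec [-0.0024  0.0047 -0.0008] yaw jaw [ 0.792 -0.47   0.39 ] F [-20.1  -6.4  21.6] Fn 29.21 grip 0.0628
base above plate along n -0.016 lateral [0.0009 0.0031 0.0009] world d [ 0.0087  0.0048 -0.013 ]
q [ 0.45  0.36  1.77 -0.23  0.5   1.08]
```

Request:
servo_tool --pt "-0.0024 -0.0005 0.0043 0 0 0 -1" --pt "-0.0068 -0.0015 0.0121 0 0 0 -1" --pt "-0.0122 -0.0027 0.0217 0 0 0 -1" --pt "-0.0195 -0.0044 0.0346 0 0 0 -1" --pt "-0.0268 -0.006 0.0476 0 0 0 -1" --pt "-0.0341 -0.0077 0.0706 0 0 0 -1" --pt "-0.034 -0.0077 0.1 0 0 0 -1" --pt "-0.034 -0.0077 0.13 0 0 0 -1"

```text
time_s: 11.3
ee_pos: [0.5378, 0.2742, 0.244]
eef_rot: [2.718, -0.325, 1.179]
force: [1.3, 1.0, -1.7]
grip_width: 0.0627
```

Request:
servo_tool --pt "0.001 -0.02 0.015 -0.01 0.05 0 -1" --pt "0.003 -0.05 0.025 -0.025 0.12 0 -1" --pt "0.006 -0.085 0.03 -0.04 0.19 0 -1" --pt "0.009 -0.12 0.03 -0.058 0.26 0 -1" --pt "0.012 -0.155 0.03 -0.073 0.33 0 -1" --pt "0.015 -0.19 0.03 -0.09 0.4 0 -1" --pt "0.018 -0.225 0.03 -0.105 0.47 0 -1" --pt "0.021 -0.26 0.03 -0.115 0.516 0 -1"

```text
time_s: 11.97
ee_pos: [0.5588, 0.0124, 0.2742]
eef_rot: [-3.136, 0.0, 1.108]
force: [1.1, 0.9, -2.6]
grip_width: 0.0631
```

Run:
```python
from h import *
rep()
p=cams.camera('scene'); save(p,'scene7.png')
o=ctrl.get_obs(); R=Rt.from_euler('xyz',o['eef_rot']).as_matrix(); print('corr to vertical',np.cross(-R[:,2],[0,0,1]).round(4))
```

```text
t 11.9667 TCP [0.5588 0.0124 0.2742] tiltcorr rotvec [ 0.1078 -0.4921 -0.0017] yaw jaw [ 0.895 -0.447 -0.006] F [ 1.1  0.9 -2.6] Fn -2.83 grip 0.0631
base above plate along n 0.1654 lateral [ 0.0559 -0.251  -0.0004] world d [-0.0247 -0.2692  0.1428]
q [-0.04  0.28  1.39  0.    1.48  0.42]
corr to vertical [-0.     -0.0082  0.    ]
```

View pics/scene7.png

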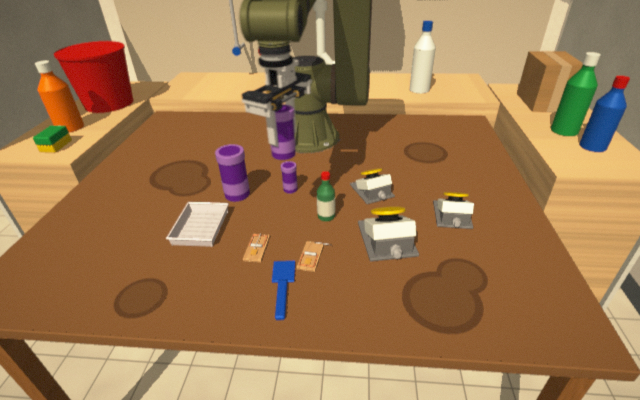

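The tub is in the gripper at (283,130), the plate has sprung back up at (388,210), and nothing else has moved. On to the tray.

Request:
servo_tool --pt "0.002 -0.03 0 0 -0.004 0 -1" --pt "0.005 -0.065 0 0 -0.008 0 -1" --pt "0.008 -0.1 0 0 -0.008 0 -1" --pt "0.011 -0.135 0 0 -0.008 0 -1" --pt "0.014 -0.17 0 0 -0.008 0 -1" --pt "0.017 -0.205 -0.015 0 -0.008 0 -1" --pt "0.02 -0.238 -0.04 0 -0.008 0 -1" --pt "0.022 -0.258 -0.07 0 -0.008 0 -1"

```text
time_s: 12.68
ee_pos: [0.5815, -0.2541, 0.204]
eef_rot: [3.138, 0.0, 1.103]
force: [0.3, 0.8, -1.2]
grip_width: 0.0627
```

Request:
servo_tool --pt "0 0 -0.03 0 0 0 -1" --pt "0 0 -0.06 0 0 0 -1" --pt "0 0 -0.085 0 0 0 -1" --pt "0 0 -0.105 0 0 0 -1" --pt "0 0 -0.12 0 0 0 -1" --pt "0 0 -0.12 0 0 0 -1" --pt "0 0 -0.12 0 0 0 -1" --pt "0 0 -0.12 0 0 0 -1"

```text
time_s: 13.35
ee_pos: [0.5821, -0.2543, 0.0854]
eef_rot: [3.136, 0.0, 1.103]
force: [-0.3, -0.2, -0.7]
grip_width: 0.0631
```

Run:
```python
from h import *
p=cams.camera('scene'); o=ctrl.get_obs(); print(o['ee_pos'],o['force'],o['eef_rot'])
R=Rt.from_euler('xyz',o['eef_rot']).as_matrix(); print('corr to vertical',np.cross(-R[:,2],[0,0,1]).round(4))
tubfit(p,np.s_[130:260,170:250])
cv2.imwrite(f'pics/c8.png',cv2.resize(cv2.cvtColor(p['image'][120:260,140:280],cv2.COLOR_RGB2BGR),None,fx=4,fy=4,interpolation=cv2.INTER_CUBIC))
```

```text
[ 0.58211763 -0.25432641  0.08560224] [-0.09593038  0.00792877 -2.59292004] [3.13604012e+00 4.32329761e-04 1.10297099e+00]
corr to vertical [ 0.0029  0.0048 -0.    ]
tubfit tool frame: xy at TCP [ 0.0198 -0.1243] slope x,y [ 0.1418 -0.4831] n 734 rms 0.0663 z max pct [-0.0577 -0.0214  0.029 ]
axis(up) [ 0.3238 -0.305   0.8956] angle to n 49.37
```

View pics/c8.png

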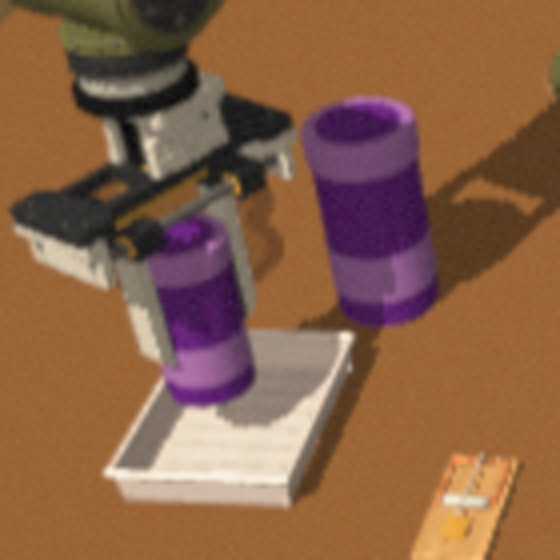

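Run:
```python
from h import *
p=cams.camera('scene'); tubfit(p,np.s_[172:222,176:206]); print(ctrl.get_obs()['ee_pos'])
```

```text
tubfit tool frame: xy at TCP [0.0001 0.0021] slope x,y [-0.0008  0.025 ] n 303 rms 0.0015 z max pct [-0.0574 -0.0309  0.0297]
axis(up) [-0.0267  0.0149  0.9995] angle to n 28.72
[ 0.58208081 -0.25431148  0.08553506]
```

Request:
servo_tool --pt "0 0.003 -0.003 0.003 0.005 0 -1" --pt "0 0.006 -0.008 0.003 0.005 0 -1" --pt "-0.001 0.008 -0.015 0.003 0.005 0 -1" --pt "-0.001 0.008 -0.022 0.003 0.005 0 -1" --pt "-0.001 0.008 -0.029 0.003 0.005 0 -1" --pt "-0.001 0.008 -0.034 0.003 0.005 0 -1" --pt "-0.001 0.008 -0.038 0.003 0.005 0 -1" --pt "-0.001 0.008 -0.038 0.003 0.005 0 -1"

```text
time_s: 14.12
ee_pos: [0.5807, -0.2462, 0.0463]
eef_rot: [-3.14, 0.0, 1.103]
force: [-0.1, 0.8, -1.6]
grip_width: 0.0628
```

Run:
```python
from h import *
o=ctrl.get_obs(); print(o['ee_pos'],o['force'],o['eef_rot'])
R=Rt.from_euler('xyz',o['eef_rot']).as_matrix(); print('corr to vertical',np.cross(-R[:,2],[0,0,1]).round(4))
```

```text
[ 0.5806745  -0.24618835  0.04634499] [-0.14600337  0.75680804 -1.5726286 ] [-3.13980398e+00  4.14430709e-05  1.10293729e+00]
corr to vertical [-0.0008 -0.0016  0.    ]
```

Request:
servo_tool --pt "0 0 -0.001 0 -0.001 0 -1" --pt "0 0 -0.0018 0 -0.001 0 -1" --pt "0 0 -0.0025 0 -0.001 0 -1" --pt "0 0 -0.003 0 -0.001 0 -1" --pt "0 0 -0.0035 0 -0.001 0 -1" --pt "0 0 -0.0038 0 -0.001 0 -1" --pt "0 0 -0.004 0 -0.001 0 -1" --pt "0 0 -0.004 0 -0.001 0 -1"

```text
time_s: 14.78
ee_pos: [0.5807, -0.2462, 0.0425]
eef_rot: [-3.141, -0.0, 1.103]
force: [-0.2, 0.1, -1.9]
grip_width: 0.0626
```

Request:
servo_tool --pt "0 0 -0.0003 0 0 0 -1" --pt "0 0 -0.0006 0 0 0 -1" --pt "0 0 -0.0008 0 0 0 -1" --pt "0 0 -0.001 0 0 0 -1" --pt "0 0 -0.0012 0 0 0 -1" --pt "0 0 -0.0014 0 0 0 -1" --pt "0 0 -0.0014 0 0 0 -1" --pt "0 0 -0.0014 0 0 0 -1"

```text
time_s: 15.45
ee_pos: [0.581, -0.2463, 0.0423]
eef_rot: [3.141, -0.0, 1.103]
force: [-4.3, 2.3, 10.2]
grip_width: 0.0626
```

Contact: the wrist carries about +10 N, with the base on the tray floor at the expected height. Releasing gently.

Request:
servo_tool --pt "0 0 0.0003 0 0 0 -1" --pt "0 0 0.0003 0 0 0 0.4" --pt "0 0 0.0003 0 0 0 0.6" --pt "0 0 0.0003 0 0 0 0.8" --pt "0 0 0.0003 0 0 0 1" --pt "0 0 0.0003 0 0 0 1" --pt "0 0 0.0003 0 0 0 1" --pt "0 0 0.0003 0 0 0 1"

```text
time_s: 16.12
ee_pos: [0.581, -0.2463, 0.0426]
eef_rot: [3.141, -0.0, 1.103]
force: [-0.2, -0.4, 0.9]
grip_width: 0.0941
```

Request:
servo_tool --pt "0 0 0 0 0 0 1" --pt "0 0 0 0 0 0 1" --pt "0 0 0 0 0 0 1" --pt "0 0 0 0 0 0 1" --pt "0 0 0 0 0 0 1" --pt "0 0 0 0 0 0 1" --pt "0 0 0 0 0 0 1" --pt "0 0 0 0 0 0 1"

```text
time_s: 16.78
ee_pos: [0.581, -0.2463, 0.0426]
eef_rot: [3.141, -0.0, 1.103]
force: [-0.5, -0.0, -0.1]
grip_width: 0.0938
```

Run:
```python
from h import *
p=cams.camera('scene'); tubfit(p,np.s_[180:235,176:215]); o=ctrl.get_obs(); print(o['ee_pos'],o['grip_width'],o['force'])
cv2.imwrite(f'pics/c9.png',cv2.resize(cv2.cvtColor(p['image'][120:260,140:280],cv2.COLOR_RGB2BGR),None,fx=4,fy=4,interpolation=cv2.INTER_CUBIC))
```

```text
tubfit tool frame: xy at TCP [0.0006 0.0031] slope x,y [0.0102 0.0031] n 308 rms 0.0015 z max pct [-0.0578 -0.0316  0.0286]
axis(up) [-0.0077 -0.008   0.9999] angle to n 29.47
[ 0.58100725 -0.24631121  0.04254903] 0.09391802146182246 [-1.06831583  0.98766306  0.26065842]
```

View pics/c9.png

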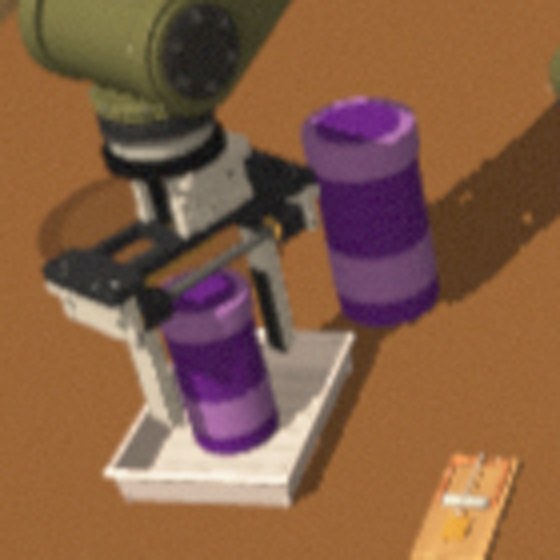

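The tub stands upright in the tray at crop (233,360), and the fingers are open. Retreating straight up.

Request:
servo_tool --pt "0 0 0.01 0 0 0 1" --pt "0 0 0.03 0 0 0 1" --pt "0 0 0.055 0 0 0 1" --pt "0 0 0.085 0 0 0 1" --pt "0 0 0.115 0 0 0 1" --pt "0 0 0.145 0 0 0 1" --pt "0 0 0.175 0 0 0 1" --pt "0 0 0.2 0 0 0 1"

```text
time_s: 17.5
ee_pos: [0.5809, -0.2463, 0.246]
eef_rot: [3.139, -0.0, 1.103]
force: [0.5, -0.4, 0.5]
grip_width: 0.0937
```

Request:
servo_tool --pt "-0.02 0.03 0.01 0 0 0 1" --pt "-0.04 0.06 0.02 0 0 0 1" --pt "-0.06 0.09 0.03 0 0 0 1" --pt "-0.08 0.12 0.03 0 0 0 1" --pt "-0.1 0.15 0.03 0 0 0 1" --pt "-0.12 0.18 0.03 0 0 0 1" --pt "-0.13 0.19 0.03 0 0 0 1" --pt "-0.13 0.19 0.03 0 0 0 1"

```text
time_s: 18.17
ee_pos: [0.4496, -0.0544, 0.2775]
eef_rot: [3.137, -0.001, 1.105]
force: [1.0, -0.8, 0.3]
grip_width: 0.0943
```

Run:
```python
from h import *
import pickle
p=cams.camera('scene'); save(p,'sceneF.png'); t=cams.camera('top'); save(t,'topF.png')
w=cloud(t); o=ctrl.get_obs(); print(o['ee_pos'],o['force'],o['joint_vel'].round(3),o['time_s'])
hsv=cv2.cvtColor(t['image'],cv2.COLOR_RGB2HSV).astype(int)
m=np.zeros(w.shape[:2],bool); m[180:250,415:480]=1
m&=(abs(hsv[...,0]-137)<15)&(hsv[...,1]>60)&(w[...,2]>.115)
print('tub lid',w[m].mean(0),w[m][:,2].std(),cv2.minEnclosingCircle(w[m][:,:2].astype('float32')))
m=np.zeros(w.shape[:2],bool); m[170:260,410:485]=1
q=w[m&(w[...,2]>.022)&(w[...,2]<.034)&(hsv[...,1]<60)]; print('rim',cv2.minAreaRect(q[:,:2].astype('float32')))
for nm,a,b in(('scene',pickle.load(open('scene0.pkl','rb')),p),('top',pickle.load(open('top0.pkl','rb')),t)):
  for k in ['vinegar','trap_set','trap_sprung','scraper']:
    x=[cams.place_of(c,k) for c in (b,)]
    print(nm,k,[(round(o['p'],2),(o['at'][0]*640).__round__(),(o['at'][1]*400).__round__()) for o in x[0][:2]])
  d=cv2.absdiff(a['image'],b['image']).max(2); 
  n_,l,s,c=cv2.connectedComponentsWithStats((cv2.medianBlur(d,5)>40).astype('uint8'));print(nm,'changed',[tuple(x) for x in s[1:] if x[4]>15])
```

```text
[ 0.45115876 -0.05636145  0.27690306] [-0.49649097 -0.16203966 -0.440976  ] [-0.021  0.032 -0.015 -0.    -0.002 -0.005] 18.2667
tub lid [ 0.58419376 -0.24658704  0.12313449] 0.01469250346396903 ((0.5568170547485352, -0.19665411114692688), 0.08669119328260422)
rim ((0.6199818253517151, -0.24309851229190826), (0.12801310420036316, 0.08573060482740402), 89.39749908447266)
scene vinegar [(0.87, 325, 216), (0.33, 310, 253)]
scene trap_set []
scene trap_sprung [(0.75, 310, 254)]
scene scraper [(0.87, 283, 286)]
scene changed [(np.int32(222), np.int32(0), np.int32(82), np.int32(126), np.int32(5062)), (np.int32(314), np.int32(0), np.int32(18), np.int32(66), np.int32(803)), (np.int32(333), np.int32(0), np.int32(17), np.int32(33), np.int32(371)), (np.int32(325), np.int32(0), np.int32(79), np.int32(114), np.int32(2988)), (np.int32(387), np.int32(0), np.int32(108), np.int32(62), np.int32(3080)), (np.int32(436), np.int32(59), np.int32(63), np.int32(51), np.int32(1187)), (np.int32(399), np.int32(97), np.int32(85), np.int32(48), np.int32(1300)), (np.int32(299), np.int32(114), np.int32(89), np.int32
[... 218 characters left out ...]
p.int32(48), np.int32(1376))]
top vinegar [(0.91, 320, 237)]
top trap_set [(0.66, 379, 190)]
top trap_sprung [(0.87, 326, 185)]
top scraper [(0.89, 346, 143)]
top changed [(np.int32(405), np.int32(192), np.int32(72), np.int32(116), np.int32(4581)), (np.int32(411), np.int32(194), np.int32(8), np.int32(14), np.int32(67)), (np.int32(361), np.int32(202), np.int32(45), np.int32(198), np.int32(3882)), (np.int32(429), np.int32(304), np.int32(52), np.int32(95), np.int32(981)), (np.int32(408), np.int32(318), np.int32(21), np.int32(18), np.int32(281)), (np.int32(317), np.int32(326), np.int32(50), np.int32(74), np.int32(1446)), (np.int32(13), np.int32(369), np.int32(135), np.int32(31), np.int32(2117))]
```

View pics/sceneF.png

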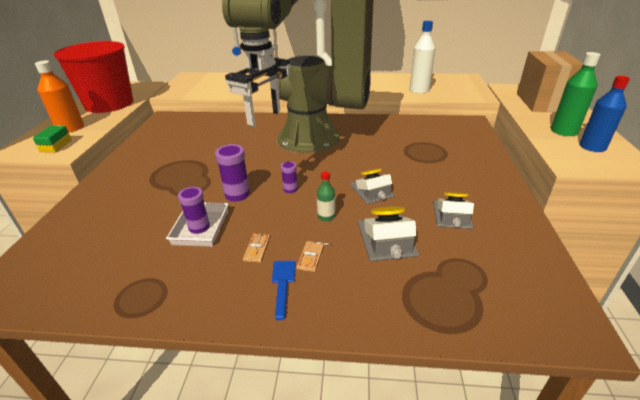

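View pics/topF.png

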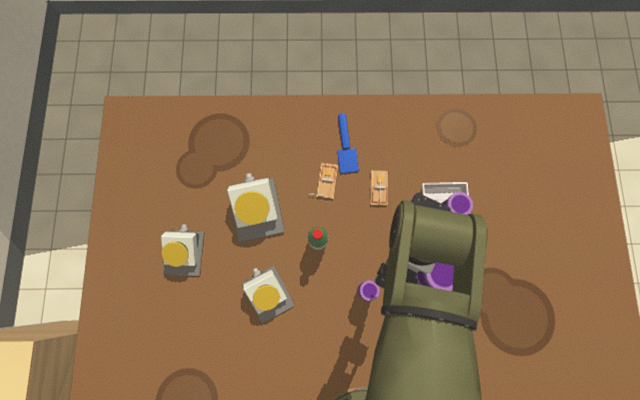

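The tub stands upright in the tray at scene (195,210). The plate is back up, the bystanders are unchanged in both views, and the arm is clear.

```bash
python3 -c "
from station import hand_in
print(hand_in())"
```

```text
the job is handed in; nothing more can be done
None
```

The job is done and handed in, with the clock at about 18 s of the 56 s allowed. I picked the middle tub (about 121 mm tall with a 63 mm lid) and used the largest stand (89 mm plate).

- **Press:** I pressed the tub down along the 30° slant. The force jumped to about 28 N at 16 mm of travel, so the plate was on its stop. I held it there for about 2 s at 28–34 N, with the base within about 3–4 mm of the plate's middle and about 1° off its normal.
- **Placing:** I lifted the tub off, set it down in the tray until I felt contact (about 12 N), let go and moved the arm away.

**Last checks:**
- The tub stood upright in the tray, within about 1° by the fit made just after letting go.
- The plate had sprung back up.
- Comparing pictures before and after showed changes only at the arm, the tub's old and new places, and their shadows. The traps, bottle and scraper had not moved.

**Checks that failed or disagreed:**
- From the top camera the arm covered part of the tub and tray, so its final tub and tray-rim fits are not usable. The placing rests on the scene camera.
- The network did not find the set trap in the last scene picture. It did find it in the top picture, in its old place.
- A small sideways force (about 7 N) built up during the hold.

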